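# Pack two microscope kits

## Task

Pack the two microscope kits from the stock on the bench, one thing to a compartment. In the three-compartment tray, starting at the tab end: the dropper bottle, then the slide box in the middle, then the tall objective; in the two-compartment tray, the short objective at the tab end and the eyepiece in the other. Stand everything upright on the compartment floors (the slide box flat, label up, lying across the tray) and leave the squat jar standing where it is.

Things in the scene. Friction and masses are not known exactly. Their poses are not given: they have to be found in the camera images.
- tray_three: Long white plastic tray, 208 x 112 x 16 mm plus tab, three compartments in a row centred at x = -68 (next to the tab), 0 and +68 mm, y = 0. Each is 64 (x) by 104 mm (y) inside; walls and dividers 4 mm, rim 16 mm and floor 4 mm above the bench. A flat lifting tab (30 x 56 mm, dark finger hole) sticks out at the -x end. Origin: centre of the underside, z up. Fixed to the bench.
- tray_two: Short white plastic tray, 140 x 112 x 16 mm plus tab, two compartments in a row centred at x = -34 (next to the tab) and +34 mm, y = 0. Each is 64 (x) by 104 mm (y) inside; walls and dividers 4 mm, rim 16 mm and floor 4 mm above the bench. A flat lifting tab (30 x 56 mm, dark finger hole) sticks out at the -x end. Origin: centre of the underside, z up. Fixed to the bench.
- slide_box: Closed box of microscope slides, grey plastic with a dark seam and a blank paper label on top: 84 mm (its x) by 32 mm (its y) by 40 mm high, about 110 g. It fits a compartment only with its x along the tray's y; its sides can be gripped above the tray's rim. Origin: centre of its underside, z up (it stands upright at the start).
- oil_bottle: Slim dropper bottle of amber glass with a black cap and pointed black nozzle: body 34 mm diameter up to 50 mm, cap 19 mm diameter from 57 to 68 mm, 80 mm high in all, about 60 g. Origin: centre of its underside, z up (it stands upright at the start).
- tall_objective: Tall microscope objective, bare metal with dark rings: straight barrel 36 mm diameter up to 42 mm, then 28 mm diameter and a pointed nose, 70 mm high in all, about 220 g, standing nose up. Origin: centre of its underside, z up (it stands upright at the start).
- short_objective: Short microscope objective, bare metal with dark rings: straight barrel 30 mm diameter up to 22 mm, then 22 mm diameter with a blunt end and dark front lens, 34 mm high in all, about 80 g, standing lens up. Origin: centre of its underside, z up (it stands upright at the start).
- eyepiece: Black microscope eyepiece standing on its rubber eyecup: eyecup 40 mm diameter up to 22 mm, above it a straight tube 28 mm diameter up to 48 mm, glass on top, about 90 g. Origin: centre of its underside, z up (it stands upright at the start).
- jar: Squat amber jar with a wide white cap, 49 mm diameter, 48 mm high, about 150 g; belongs to neither kit and stays where it stands. Origin: centre of its underside, z up (it stands upright at the start).
There are look-alikes about, which are no part of the job. What is shaped like the jar but pink is not meant. What is shaped like the tray_two but turquoise is not meant.

How it is judged (in metres and radians):
At the end, for the whole second after the job is handed in: Each of the five things is inside its own compartment (origin within 30 mm along and 50 mm across the tray of its centre), underside 1 to 9 mm above the tray's underside, tilt under 0.12 rad, released, at rest (20 mm/s, 0.2 rad/s); jar upright (0.12 rad) within 30 mm of its start (x of oil_bottle in the frame of tray_three between -0.098 and -0.038 m and y of oil_bottle in the frame of tray_three between -0.05 and 0.05 m and z of oil_bottle in the frame of tray_three between 0.001 and 0.009 m and angle between each of oil_bottle, slide_box, tall_objective, short_objective, eyepiece, jar's own z axis and vertical below 0.12 rad and linear speed of each of oil_bottle, slide_box, tall_objective, short_objective, eyepiece below 0.02 m/s and angular speed of each of oil_bottle, slide_box, tall_objective, short_objective, eyepiece below 0.2 rad/s and x of slide_box in the frame of tray_three between -0.03 and 0.03 m and y of slide_box in the frame of tray_three between -0.05 and 0.05 m and z of slide_box in the frame of tray_three between 0.001 and 0.009 m and x of tall_objective in the frame of tray_three between 0.038 and 0.098 m and y of tall_objective in the frame of tray_three between -0.05 and 0.05 m and z of tall_objective in the frame of tray_three between 0.001 and 0.009 m and x of short_objective in the frame of tray_two between -0.064 and -0.004 m and y of short_objective in the frame of tray_two between -0.05 and 0.05 m and z of short_objective in the frame of tray_two between 0.001 and 0.009 m and x of eyepiece in the frame of tray_two between 0.004 and 0.064 m and y of eyepiece in the frame of tray_two between -0.05 and 0.05 m and z of eyepiece in the frame of tray_two between 0.001 and 0.009 m and distance of jar from where it was at the start of the episode below 0.03 m); the robot touches nothing.
It fails at once if the jar is knocked over (angle between jar's own z axis and vertical above 0.6 rad).
It fails at once if the jar is moved from its place (by more than 40 mm) (distance of jar from where it was at the start of the episode above 0.04 m).
It also fails if it takes over 141 s, if anything falls off the work surface, if the arm or the gripper's body presses on something with over 40 N, if the wrist force passes 120 N, or if a joint passes its speed limit or range.

## Robot

A 6-joint arm with a two-finger parallel gripper is mounted at the origin on the work surface. World frame = base frame: x ahead of the robot, y to its left, z up, the work surface at z = 0. Lengths are in m, angles in degrees, forces in N, time in s.
With the tool pointing down it reaches from about 0.4 to 0.825 m from the base axis. Payload 7 kg.
Tool frame: the origin (TCP) lies midway between the tips of the shut fingers; the grasp point (between the pads) lies 19 mm behind it; x points along the fingers, z is the direction in which the jaws open and shut, and the axes are right-handed (so a half turn about x gives the same grasp; the last joint's range is limited). The gripper opens to 88 mm and grips with 3 to 60 N. Pads are 19 mm wide; open, the fingers measure 130 mm over their backs; the gripper's body (78 mm by 193 mm) begins 47 mm behind the grasp point.
Start: joints at [84.001, 20.546, 0.682, 0, -70.136, -16.507], TCP at [0.258, 0.624, 0.227] pointing down, gripper open.
Joint ranges: [-176.03, 176.03], [-82.01, 121.73], [-58.28, 71.71], [-173.87, 95.51], [-174.79, -0.11], [-173.66, 173.66]. Speed limits (degrees/s): [136.94, 136.94, 172.46, 180, 180, 180].

## Interface

Orientations are given as [roll, pitch, yaw] about the fixed x, y, z axes, in that order (R = Rz(yaw) Ry(pitch) Rx(roll)).
In Python, from plant import ctrl gives the robot as it stands.
- The arm moves only by the tool servo_tool, never from a script. Its argument "motion" is a list of rows, each an object with "offset": the shift along the tool's x, y, z in m, a list of three; "roll": the turn about the tool's x in degrees; "claw": the opening, from -1 (shut) to 1 (fully open), so that 0 is half open. In form: [{"offset": [x, y, z], "roll": roll, "claw": claw}, ...]. A call has 1 to 12 rows; each row shifts and turns the commanded pose from where the row before left it, along the tool's axes as they then stand; what a row does not reach is not made up. A row lasts 1/8 s, in which the tool goes at most 62.5 mm and 10.7 degrees, less where a joint would pass 70% of its speed; a pose out of reach is approached as far as the arm can. A call is refused whole if a number of a shift passes 0.0625 or a number of a turn 10.7, either way. A call with a gripper value outside its range is refused whole. The fingers move at their own pace and stop on an object; the grip force is fixed at half the most. Time passes only in rows, so rows that do not move let the fingers close. It gives the time, the measured TCP pose, the force and the opening at its end, in the units of the state.
- ctrl.get_obs(): the state, without advancing time (a new reading comes with each control period).
- ctrl.snapshot(name): name is "scene" or "top" or "wrist"; returns a dict with "frame" (400x640x3 uint8, blue, green, red), "z_map" (400x640 float32, m along the optical axis (not along the pixel's ray), 0 where there is no reading), "mtx" (3x3 intrinsics, pixels), "extrinsics" (4x4, takes a point from camera to world coordinates). Camera axes: x right, y up, looking along -z (the intrinsics and any distortion apply to the point x, -y, -z); pixel columns grow to the right and rows downward; lengths in m; the calibration is good to about 2 mm. A picture is of the moment at which its call begins.
- ctrl.close_job(): hands the job in, once; it reports no verdict.
The state is a dict: "clock": time; "joint_pos": joint angles; "qvel": joint speeds; "tau": joint torques, N m; "tool_pos": TCP position; "orientation": TCP orientation; "force": force on the tool from outside, world axes, zero at the start; "moment": the same for the moment, N m; "opening": finger opening in m.
Only numpy, scipy, OpenCV 4.12 (cv2) and the standard library are available. Lean on these libraries where they do the work, as an engineer would, in place of code of your own. Each camera call takes 0.05 s, during which the arm holds its last target.

## Working session

There is one attempt and no reset: what is moved stays moved. The work goes in short steps, Python scripts to look and compute and a tool call to move; the robot and the scene stay as the last step left them, time stands still between calls to the robot, and variables do not carry over. Pictures are saved under pics/ and viewed, and the job is handed in when it is done.

Besides the shell and the picture viewer there is one more tool, called after ">>>" by a JSON object that holds its "name" and its "arguments", one argument or row to a line. servo_tool: Moves the arm, as the interface text tells. Its arguments: {"type":"object","properties":{"motion":{"type":"array"}},"required":["motion"]}

```bash
mkdir -p pics; cat > h.py <<'E'
import numpy as np, cv2
from plant import ctrl
def snap(n,f=None):
    s=ctrl.snapshot(n)
    if f: cv2.imwrite('pics/'+f,s['frame'])
    np.savez('last_'+n+'.npz',**{k:np.array(v) for k,v in s.items()})
    return s
def load(n): return np.load('last_'+n+'.npz')
def w(s,u,v,z=None):
    """pixel->world by depth, or on plane z"""
    K=s['mtx'];T=s['extrinsics']
    r=np.array([(u-K[0,2])/K[0,0],-(v-K[1,2])/K[1,1],-1.])
    if z is None:
        d=float(np.median(s['z_map'][int(v)-1:int(v)+2,int(u)-1:int(u)+2])); return T[:3,:3]@(r*d)+T[:3,3]
    R=T[:3,:3]@r; k=(z-T[2,3])/R[2]; return T[:3,3]+k*R
E
python3 - <<'E'
from h import *
for n in('scene','top','wrist'): snap(n,n+'0.png')
print(ctrl.get_obs())
E
```

```text
{'clock': 0.15, 'joint_pos': array([ 8.40012712e+01,  2.05805795e+01,  6.47091975e-01, -1.20044720e-02,
       -7.01361724e+01, -1.65082365e+01]), 'qvel': array([-0.12039331, -0.23282234,  0.1072434 ,  0.21318461,  0.04414532,
        0.04167167]), 'tau': array([-1.09988086e-03, -5.83275104e+01,  2.93289739e+01,  7.00119361e+00,
        8.76890350e-03, -1.10954052e-04]), 'tool_pos': array([0.25827342, 0.62325056, 0.22587193]), 'orientation': array([   7.30602331,   89.92943145, -105.2050278 ]), 'force': array([-0.47074494, -1.26100793,  0.16605181]), 'moment': array([-0.0481343 ,  0.01388198,  0.01981297]), 'opening': 0.08795319170685481}
```

View pics/scene0.png

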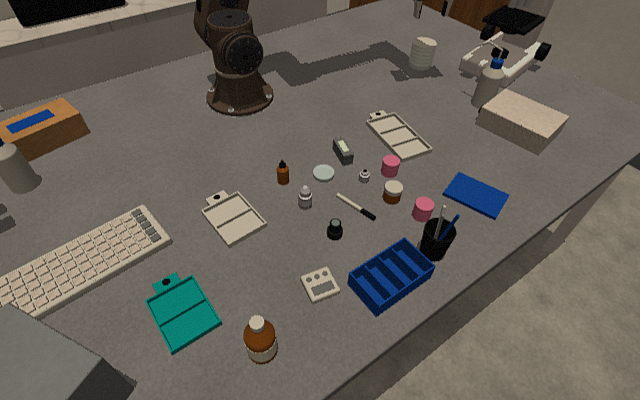

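View pics/top0.png

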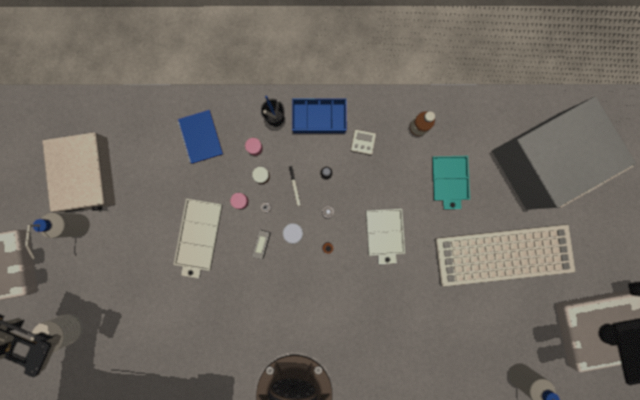

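View pics/wrist0.png

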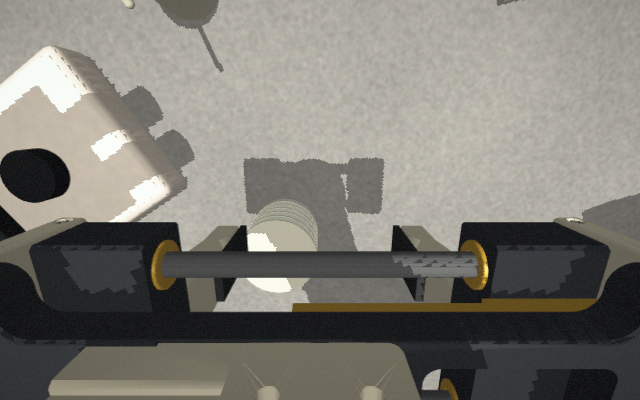

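The top view shows the long tray at (198,235), the short white tray at (386,232), and the turquoise one at (451,180). The stock lies between them. I'll enlarge this area.

```bash
python3 - <<'E'
from h import *
s=load('top');f=s['frame']
cv2.imwrite('pics/topc.png',cv2.resize(f[125:285,165:415],None,fx=3.2,fy=3.2,interpolation=cv2.INTER_CUBIC))
s2=load('scene');f=s2['frame']
cv2.imwrite('pics/scenec.png',cv2.resize(f[100:270,190:450],None,fx=3,fy=3,interpolation=cv2.INTER_CUBIC))
print(s['mtx'],s['extrinsics'])
for n,u,v in [('bench',300,270),('bottle',327,247),('tallobj',328,212),('eyep',326,172),('short',265,207),('box',261,244),('jar',260,175),('pink1',238,201),('pink2',253,146)]:
    print(n,w(s,u,v).round(4))
E
```

```text
[[369.51915811   0.         322.20445121]
 [  0.         369.51915811 198.63469945]
 [  0.           0.           1.        ]] [[-0.00491868  0.99793111 -0.06410392  0.52641927]
 [-0.9999432  -0.00430221  0.00975115 -0.0793353 ]
 [ 0.00945519  0.06414824  0.99789559  1.17678122]
 [ 0.          0.          0.          1.        ]]
bench [ 0.3772 -0.0198  0.0011]
bottle [ 0.4534 -0.1036  0.0732]
tallobj [ 0.5573 -0.1073  0.0715]
eyep [ 0.6808 -0.1024  0.0495]
short [0.5746 0.0862 0.0354]
box [0.4616 0.0967 0.0429]
jar [0.6723 0.1    0.0494]
pink1 [0.5927 0.1663 0.0501]
pink2 [0.762  0.1218 0.0504]
```

View pics/topc.png

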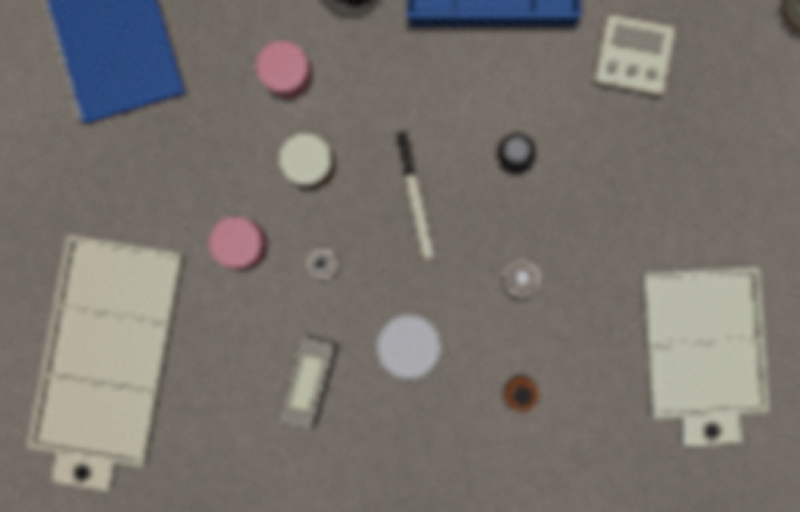

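View pics/scenec.png

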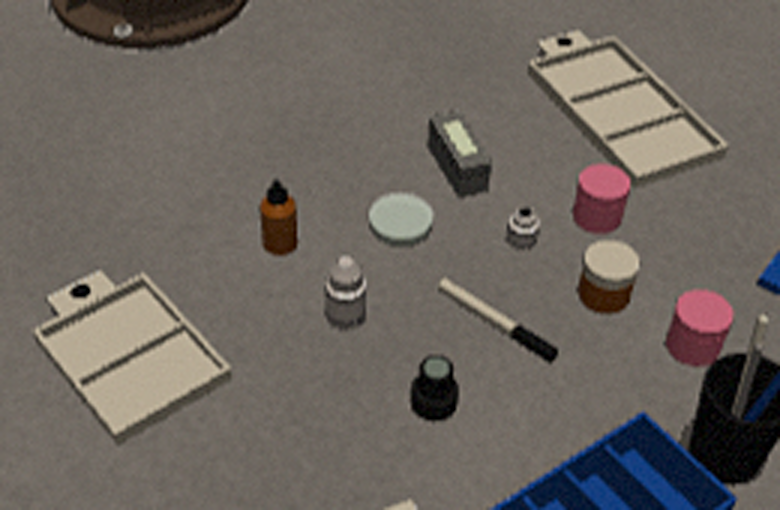

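```bash
python3 - <<'E'
from h import *
s=load('top');Z=s['z_map']
H,W=Z.shape;u,v=np.meshgrid(np.arange(W),np.arange(H));K=s['mtx'];T=s['extrinsics']
P=np.stack([(u-K[0,2])/K[0,0]*Z,-(v-K[1,2])/K[1,1]*Z,-Z],-1)@T[:3,:3].T+T[:3,3]
for n,c,r,lo,hi in [('bottle',(.453,-.104),.04,.035,.1),('bottlecap',(.453,-.104),.04,.058,.1),('tallnose',(.557,-.107),.04,.055,.1),('tall',(.557,-.107),.04,.03,.1),('eyetube',(.681,-.102),.04,.04,.1),('short',(.5746,.086),.04,.015,.1),('shorttop',(.5746,.086),.04,.028,.1),('box',(.4616,.0967),.07,.034,.1),('jar',(.672,.1),.04,.04,.1)]:
    m=(np.hypot(P[...,0]-c[0],P[...,1]-c[1])<r)&(P[...,2]>lo)&(P[...,2]<hi)
    q=P[m]; ext=(q.min(0)+q.max(0))/2
    print(n,m.sum(),'mean',q.mean(0).round(4),'mid',ext.round(4),'span',np.ptp(q,0).round(3))
    if n=='box':
        print(cv2.minAreaRect((q[:,:2]*1000).astype(np.float32)))
for n,c in [('three',[(70,236),(182,253),(143,465),(30,447)]),('two',[(645,272),(760,267),(769,411),(653,418)]),('tab3',[(82,473)]),('tab2',[(712,431)])]:
    q=np.array([w(s,165+(a+.5)/3.2-.5,125+(b+.5)/3.2-.5,.016 if 't'!=n[:2] else .016)[:2] for a,b in c])
    print(n,q.round(4).tolist(),q.mean(0).round(4))
    if len(q)==4: print([np.linalg.norm(q[i]-q[i-1]).round(4) for i in range(4)], [np.degrees(np.arctan2(*(q[(i+1)%4]-q[i])[::-1])).round(1) for i in range(4)])
# colour-mask rect
f=s['frame'].astype(int)
for n,x0,x1,y0,y1 in [('three',170,225,190,285),('two',360,410,200,268)]:
    m=(f.min(-1)>130); mm=np.zeros_like(m); mm[y0:y1,x0:x1]=m[y0:y1,x0:x1]
    mo=cv2.morphologyEx(mm.astype(np.uint8),cv2.MORPH_CLOSE,np.ones((5,5)))
    mo=cv2.morphologyEx(mo,cv2.MORPH_OPEN,np.ones((25,25)) if 0 else np.ones((3,3)))
    q=np.array([w(s,a,b,.016)[:2] for b,a in np.argwhere(mo)])*1000
    print(n,'mask n',len(q),cv2.minAreaRect(q.astype(np.float32)))
R=cv2  # orientation
from scipy.spatial.transform import Rotation as Ro
print(Ro.from_euler('xyz',ctrl.get_obs()['orientation'],degrees=True).as_matrix().round(3))
E
```

```text
bottle 100 mean [ 0.4507 -0.1065  0.0588] mid [ 0.4501 -0.1071  0.0601] span [0.033 0.03  0.048]
bottlecap 35 mean [ 0.4499 -0.1066  0.0702] mid [ 0.4501 -0.1054  0.0712] span [0.018 0.021 0.026]
tallnose 66 mean [ 0.56   -0.1072  0.0658] mid [ 0.5606 -0.1075  0.0653] span [0.024 0.024 0.019]
tall 110 mean [ 0.5595 -0.1072  0.057 ] mid [ 0.5597 -0.1065  0.0557] span [0.034 0.034 0.039]
eyetube 64 mean [ 0.6835 -0.1036  0.0485] mid [ 0.6841 -0.1025  0.0468] span [0.026 0.025 0.013]
short 76 mean [0.5749 0.0852 0.0288] mid [0.5752 0.0865 0.028 ] span [0.025 0.028 0.023]
shorttop 40 mean [0.5754 0.0857 0.0338] mid [0.5748 0.0856 0.0337] span [0.019 0.022 0.011]
box 297 mean [0.4612 0.0978 0.0408] mid [0.4613 0.0985 0.0403] span [0.085 0.051 0.012]
((461.15338134765625, 98.02490234375), (32.60151672363281, 83.87471008300781), 74.14830017089844)
jar 199 mean [0.6746 0.0992 0.0487] mid [0.6742 0.0986 0.0472] span [0.047 0.047 0.013]
three [[0.6035, 0.335], [0.5864, 0.2252], [0.3809, 0.2603], [0.3988, 0.3698]] [0.4924 0.2976]
[np.float64(0.2077), np.float64(0.1111), np.float64(0.2085), np.float64(0.1109)] [np.float64(-98.9), np.float64(170.3), np.float64(80.7), np.float64(-9.7)]
two [[0.5657, -0.229], [0.5701, -0.3423], [0.4293, -0.3485], [0.4232, -0.235]] [ 0.4971 -0.2887]
[np.float64(0.1426), np.float64(0.1135), np.float64(0.1408), np.float64(0.1137)] [np.float64(-87.8), np.float64(-177.5), np.float64(93.1), np.float64(2.4)]
tab3 [[0.3736, 0.3191]] [0.3736 0.3191]
tab2 [[0.4103, -0.2924]] [ 0.4103 -0.2924]
three mask n 2318 ((477.6541442871094, 298.44134521484375), (103.57381439208984, 235.71485900878906), 80.27909088134766)
two mask n 1754 ((482.86541748046875, -288.5790100097656), (168.9554901123047, 112.04437255859375), 3.1026482582092285)
[[-0.     0.924 -0.383]
 [-0.001 -0.383 -0.924]
 [-1.     0.     0.001]]
```

Sizes match the spec: the trays measure 208x111 and 141x113.5 mm, the box 84x32.6 mm, and the heights agree. The white tray at top (386,232) is tray_two; (451,180) is the turquoise look-alike. The jar is the white-capped amber one at (260,175); the pink ones at (238,201) and (253,146) are not meant. The enlarged crops above confirm this. I'll start with the box.

```bash
cat >> h.py <<'E'
from scipy.spatial.transform import Rotation as Ro
def go(x,y,z,yaw):
    o=ctrl.get_obs();R=Ro.from_euler('xyz',o['orientation'],degrees=True).as_matrix()
    y0=np.degrees(np.arctan2(R[1,2],R[0,2])); roll=-((yaw-y0+180)%360-180)
    c,s_=np.cos(np.radians(yaw)),np.sin(np.radians(yaw))
    X=np.array([0,0,-1.]);Zt=np.array([c,s_,0]);Y=np.cross(Zt,X)
    d=np.array([x,y,z])-o['tool_pos']
    print('yaw',y0.round(2),'roll needed',round(roll,2),'tool off',[round(float(d@a),4) for a in(X,Y,Zt)],'j6',o['joint_pos'][5].round(1),'t',round(o['clock'],2),'pos',o['tool_pos'].round(4),'op',round(o['opening'],4),'F',o['force'].round(1))
E
python3 -c "
from h import *
go(.461,.098,.226,-105.85)"
```

```text
yaw -112.51 roll needed -6.66 tool off [-0.0001, 0.3385, 0.4499] j6 -16.5 t 0.15 pos [0.2583 0.6233 0.2259] op 0.088 F [-0.5 -1.3  0.2]
```

>>> {"name": "servo_tool", "arguments": {
  "motion": [
    {"offset":[0,0,0],"roll":-6.7,"claw":1},
    {"offset":[0,0.034,0.045],"roll":0,"claw":1},
    {"offset":[0,0.034,0.045],"roll":0,"claw":1},
    {"offset":[0,0.034,0.045],"roll":0,"claw":1},
    {"offset":[0,0.034,0.045],"roll":0,"claw":1},
    {"offset":[0,0.034,0.045],"roll":0,"claw":1},
    {"offset":[0,0.034,0.045],"roll":0,"claw":1},
    {"offset":[0,0.034,0.045],"roll":0,"claw":1},
    {"offset":[0,0.034,0.045],"roll":0,"claw":1},
    {"offset":[0,0.034,0.045],"roll":0,"claw":1},
    {"offset":[0,0.034,0.045],"roll":0,"claw":1},
    {"offset":[0,0,0],"roll":0,"claw":1}
  ]
}}

```text
clock: 1.65
tool_pos: [0.4634, 0.0947, 0.2263]
orientation: [-33.9, 90.0, -140.0]
force: [-0.6, 0.4, 0.0]
opening: 0.0875
```

```bash
python3 -c "
from h import *
go(.461,.098,.018,-105.85)
snap('wrist','w1.png')"
```

```text
yaw -106.1 roll needed -0.25 tool off [0.2083, -0.0032, -0.0025] j6 38.4 t 1.65 pos [0.4634 0.0947 0.2263] op 0.0875 F [-0.6  0.4  0. ]
```

View pics/w1.png

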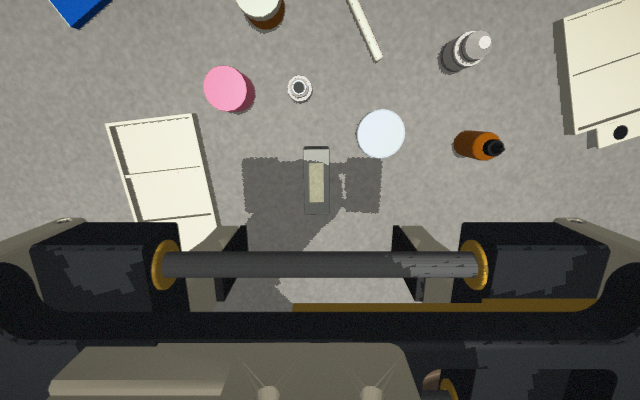

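>>> {"name": "servo_tool", "arguments": {
  "motion": [
    {"offset":[0.04,-0.003,-0.002],"roll":-0.2,"claw":1},
    {"offset":[0.04,0,0],"roll":0,"claw":1},
    {"offset":[0.04,0,0],"roll":0,"claw":1},
    {"offset":[0.04,0,0],"roll":0,"claw":1},
    {"offset":[0.03,0,0],"roll":0,"claw":1},
    {"offset":[0.018,0,0],"roll":0,"claw":1},
    {"offset":[0,0,0],"roll":0,"claw":1},
    {"offset":[0,0,0],"roll":0,"claw":1}
  ]
}}

```text
clock: 2.7
tool_pos: [0.461, 0.1016, 0.0192]
orientation: [131.8, 90.0, 26.3]
force: [0.8, 0.7, 0.1]
opening: 0.0878
```

```bash
python3 -c "
from h import *
go(.461,.098,.018,-105.85)"
```

```text
yaw -105.54 roll needed 0.31 tool off [0.0012, 0.001, 0.0035] j6 38.0 t 2.7 pos [0.461  0.1016 0.0192] op 0.0878 F [0.8 0.7 0.1]
```

>>> {"name": "servo_tool", "arguments": {
  "motion": [
    {"offset":[0,0.001,0.0035],"roll":0.3,"claw":1},
    {"offset":[0,0,0],"roll":0,"claw":0},
    {"offset":[0,0,0],"roll":0,"claw":-1},
    {"offset":[0,0,0],"roll":0,"claw":-1},
    {"offset":[0,0,0],"roll":0,"claw":-1},
    {"offset":[0,0,0],"roll":0,"claw":-1},
    {"offset":[0,0,0],"roll":0,"claw":-1},
    {"offset":[0,0,0],"roll":0,"claw":-1}
  ]
}}

```text
clock: 3.7
tool_pos: [0.4608, 0.0972, 0.0186]
orientation: [139.9, 90.0, 34.0]
force: [0.1, -0.3, -0.2]
opening: 0.032
```

```bash
python3 -c "
from h import *
go(.4924,.2976,.119,170.3)"
```

```text
yaw -105.9 roll needed 83.8 tool off [-0.1004, -0.2029, 0.0026] j6 38.2 t 3.7 pos [0.4608 0.0972 0.0186] op 0.032 F [ 0.1 -0.3 -0.2]
```

>>> {"name": "servo_tool", "arguments": {
  "motion": [
    {"offset":[-0.03,0,0],"roll":0,"claw":-1},
    {"offset":[-0.04,0,0],"roll":5,"claw":-1},
    {"offset":[-0.03,0,0],"roll":10,"claw":-1},
    {"offset":[0,0,0],"roll":10,"claw":-1},
    {"offset":[0,0,0],"roll":10,"claw":-1},
    {"offset":[0,0,0],"roll":10,"claw":-1},
    {"offset":[0,0,0],"roll":10,"claw":-1},
    {"offset":[0,0,0],"roll":10,"claw":-1},
    {"offset":[0,0,0],"roll":10,"claw":-1},
    {"offset":[0,0,0],"roll":8.8,"claw":-1},
    {"offset":[0,0,0],"roll":0,"claw":-1}
  ]
}}

```text
clock: 5.08
tool_pos: [0.4603, 0.0969, 0.1184]
orientation: [33.8, 90.0, -155.9]
force: [-0.8, -0.2, -0.8]
opening: 0.0315
```

>>> {"name": "servo_tool", "arguments": {
  "motion": [
    {"offset":[0,-0.025,0],"roll":0,"claw":-1},
    {"offset":[0,-0.035,0],"roll":0,"claw":-1},
    {"offset":[0,-0.04,0],"roll":0,"claw":-1},
    {"offset":[0,-0.04,0],"roll":0,"claw":-1},
    {"offset":[0,-0.035,0.002],"roll":0,"claw":-1},
    {"offset":[0,-0.028,0],"roll":0,"claw":-1},
    {"offset":[0,0,0],"roll":0,"claw":-1},
    {"offset":[0,0,0],"roll":0,"claw":-1}
  ]
}}

```text
clock: 6.08
tool_pos: [0.4924, 0.297, 0.1181]
orientation: [50.6, 89.9, -139.0]
force: [-0.6, -0.7, -0.9]
opening: 0.0316
```

```bash
python3 -c "
from h import *
go(.4924,.2976,.0235,170.3)
snap('top','t1.png');f=load('top')['frame'];cv2.imwrite('pics/t1.png',cv2.resize(f[170:300,150:300],None,fx=4,fy=4))
snap('wrist','w2.png')"
```

```text
yaw 170.42 roll needed 0.12 tool off [0.0946, -0.0006, 0.0001] j6 -60.1 t 6.08 pos [0.4924 0.297  0.1181] op 0.0316 F [-0.6 -0.7 -0.9]
```

View pics/w2.png

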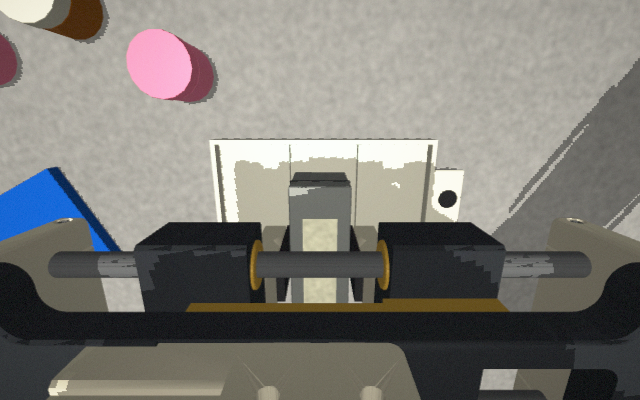

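>>> {"name": "servo_tool", "arguments": {
  "motion": [
    {"offset":[0.03,0,0],"roll":0,"claw":-1},
    {"offset":[0.03,0,0],"roll":0,"claw":-1},
    {"offset":[0.02,0,0],"roll":0,"claw":-1},
    {"offset":[0.01,0,0],"roll":0,"claw":-1},
    {"offset":[0.004,0,0],"roll":0,"claw":-1},
    {"offset":[0,0,0],"roll":0,"claw":-1},
    {"offset":[0,0,0],"roll":0,"claw":-1},
    {"offset":[0,0,0],"roll":0,"claw":-1}
  ]
}}

```text
clock: 7.18
tool_pos: [0.4931, 0.2978, 0.0252]
orientation: [-122.6, 89.9, 47.7]
force: [0.3, -0.2, -1.6]
opening: 0.0322
```

```bash
python3 -c "
from h import *
go(.4924,.2976,.023,170.3)"
```

```text
yaw 170.3 roll needed -0.0 tool off [0.0022, 0.0003, 0.0007] j6 -60.3 t 7.17 pos [0.4931 0.2978 0.0252] op 0.0322 F [ 0.3 -0.2 -1.6]
```

>>> {"name": "servo_tool", "arguments": {
  "motion": [
    {"offset":[0.002,0,0],"roll":0,"claw":-1},
    {"offset":[0,0,0],"roll":0,"claw":-1},
    {"offset":[0,0,0],"roll":0,"claw":0},
    {"offset":[0,0,0],"roll":0,"claw":0},
    {"offset":[0,0,0],"roll":0,"claw":0},
    {"offset":[-0.02,0,0],"roll":0,"claw":0},
    {"offset":[-0.04,0,0],"roll":0,"claw":0},
    {"offset":[-0.05,0,0],"roll":0,"claw":0},
    {"offset":[-0.05,0,0],"roll":0,"claw":0},
    {"offset":[0,0,0],"roll":0,"claw":0.5}
  ]
}}

```text
clock: 8.43
tool_pos: [0.4948, 0.2992, 0.1873]
orientation: [-126.9, 89.5, 43.4]
force: [-0.2, 0.4, 0.2]
opening: 0.0494
```

```bash
python3 -c "
from h import *
snap('top');f=load('top')['frame'];cv2.imwrite('pics/t2.png',cv2.resize(f[170:300,150:300],None,fx=4,fy=4))
snap('wrist','w3.png')
go(.5603,-.1072,.18,-99.7)"
```

```text
yaw 170.28 roll needed -90.02 tool off [0.003, 0.1347, 0.3876] j6 -60.3 t 8.53 pos [0.4928 0.2976 0.183 ] op 0.0563 F [-0.4 -0.2 -1.6]
```

View pics/w3.png

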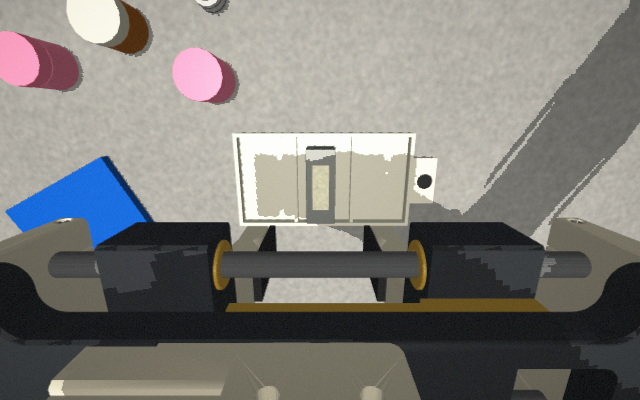

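The box sits squarely in the middle compartment at (320,185). Next is the tall objective.

>>> {"name": "servo_tool", "arguments": {
  "motion": [
    {"offset":[0,0,0],"roll":-10,"claw":1},
    {"offset":[0,0,0],"roll":-10,"claw":1},
    {"offset":[0,0,0],"roll":-10,"claw":1},
    {"offset":[0,0,0],"roll":-10,"claw":1},
    {"offset":[0,0,0],"roll":-10,"claw":1},
    {"offset":[0,0,0],"roll":-10,"claw":1},
    {"offset":[0,0,0],"roll":-10,"claw":1},
    {"offset":[0,0,0],"roll":-10,"claw":1},
    {"offset":[0,0,0],"roll":-10,"claw":1},
    {"offset":[0,0,0],"roll":0,"claw":1}
  ]
}}

```text
clock: 9.78
tool_pos: [0.4923, 0.297, 0.1811]
orientation: [-34.9, 89.9, -134.7]
force: [-0.2, 0.4, 0.1]
opening: 0.0874
```

>>> {"name": "servo_tool", "arguments": {
  "motion": [
    {"offset":[0,0.01,0.028],"roll":0,"claw":1},
    {"offset":[0,0.015,0.045],"roll":0,"claw":1},
    {"offset":[0,0.016,0.045],"roll":0,"claw":1},
    {"offset":[0,0.016,0.045],"roll":0,"claw":1},
    {"offset":[0,0.016,0.045],"roll":0,"claw":1},
    {"offset":[0,0.016,0.045],"roll":0,"claw":1},
    {"offset":[0,0.016,0.045],"roll":0,"claw":1},
    {"offset":[0,0.015,0.045],"roll":0,"claw":1},
    {"offset":[0,0.015,0.045],"roll":0,"claw":1},
    {"offset":[0,0,0],"roll":0,"claw":1},
    {"offset":[0,0,0],"roll":0,"claw":1}
  ]
}}

```text
clock: 11.15
tool_pos: [0.5601, -0.1078, 0.1818]
orientation: [-80.9, 89.9, 179.2]
force: [-0.5, 0.6, 0.4]
opening: 0.0877
```

```bash
python3 -c "
from h import *
go(.5603,-.1072,.018,-99.7)
snap('wrist','w4.png')"
```

```text
yaw -99.91 roll needed -0.21 tool off [0.1638, 0.0001, -0.0006] j6 71.3 t 11.15 pos [ 0.5601 -0.1078  0.1818] op 0.0877 F [-0.5  0.6  0.4]
```

View pics/w4.png

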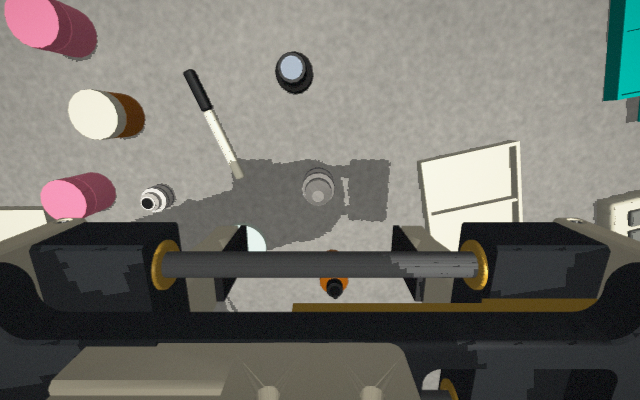

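The tall objective is at (318,188), centred between the fingers. Going down.

>>> {"name": "servo_tool", "arguments": {
  "motion": [
    {"offset":[0.04,0,0],"roll":0,"claw":1},
    {"offset":[0.04,0,0],"roll":0,"claw":1},
    {"offset":[0.04,0,0],"roll":0,"claw":1},
    {"offset":[0.03,0,0],"roll":0,"claw":1},
    {"offset":[0.013,0,0],"roll":0,"claw":1},
    {"offset":[0,0,0],"roll":0,"claw":0.5},
    {"offset":[0,0,0],"roll":0,"claw":-1},
    {"offset":[0,0,0],"roll":0,"claw":-1},
    {"offset":[0,0,0],"roll":0,"claw":-1},
    {"offset":[0,0,0],"roll":0,"claw":-1},
    {"offset":[0,0,0],"roll":0,"claw":-1},
    {"offset":[0,0,0],"roll":0,"claw":-1}
  ]
}}

```text
clock: 12.7
tool_pos: [0.5609, -0.1075, 0.0199]
orientation: [108.9, 90.0, 9.2]
force: [-0.6, 1.7, 3.4]
opening: 0.0348
```

```bash
python3 -c "
from h import *
go(.5594,.2861,.13,-99.7)"
```

```text
yaw -99.7 roll needed 0.0 tool off [-0.1101, -0.0678, -0.3877] j6 71.5 t 12.7 pos [ 0.5609 -0.1075  0.0199] op 0.0348 F [-0.6  1.7  3.4]
```

>>> {"name": "servo_tool", "arguments": {
  "motion": [
    {"offset":[-0.03,0,0],"roll":0,"claw":-1},
    {"offset":[-0.04,0,0],"roll":0,"claw":-1},
    {"offset":[-0.04,0,0],"roll":0,"claw":-1},
    {"offset":[0,-0.0,-0.02],"roll":0,"claw":-1},
    {"offset":[0,-0.008,-0.04],"roll":0,"claw":-1},
    {"offset":[0,-0.008,-0.045],"roll":0,"claw":-1},
    {"offset":[0,-0.008,-0.045],"roll":0,"claw":-1},
    {"offset":[0,-0.008,-0.045],"roll":0,"claw":-1},
    {"offset":[0,-0.008,-0.045],"roll":0,"claw":-1},
    {"offset":[0,-0.008,-0.045],"roll":0,"claw":-1},
    {"offset":[0,-0.008,-0.04],"roll":0,"claw":-1},
    {"offset":[0,-0.008,-0.03],"roll":0,"claw":-1}
  ]
}}

```text
clock: 14.2
tool_pos: [0.556, 0.2547, 0.1276]
orientation: [-47.8, 89.8, -147.4]
force: [0.3, -0.5, -2.7]
opening: 0.0349
```

>>> {"name": "servo_tool", "arguments": {
  "motion": [
    {"offset":[0,-0.004,-0.02],"roll":0,"claw":-1},
    {"offset":[0,0,-0.013],"roll":0,"claw":-1},
    {"offset":[0,0,0],"roll":0,"claw":-1},
    {"offset":[0,0,0],"roll":0,"claw":-1},
    {"offset":[0,0,0],"roll":0,"claw":-1}
  ]
}}

```text
clock: 14.82
tool_pos: [0.559, 0.2853, 0.1296]
orientation: [-61.3, 90.0, -161.1]
force: [0.3, -0.6, -2.5]
opening: 0.0349
```

```bash
python3 -c "
from h import *
go(.5594,.2861,.0245,-99.7)
snap('wrist','w5.png')"
```

```text
yaw -99.77 roll needed -0.07 tool off [0.1051, 0.0003, -0.0009] j6 35.4 t 14.82 pos [0.559  0.2853 0.1296] op 0.0349 F [ 0.3 -0.6 -2.5]
```

View pics/w5.png

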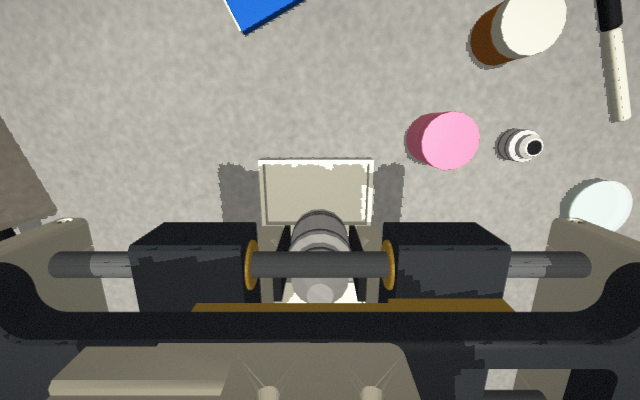

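The objective hangs at (320,230), centred over the far compartment. Lowering.

>>> {"name": "servo_tool", "arguments": {
  "motion": [
    {"offset":[0.03,0,0],"roll":0,"claw":-1},
    {"offset":[0.03,0,0],"roll":0,"claw":-1},
    {"offset":[0.025,0,0],"roll":0,"claw":-1},
    {"offset":[0.013,0,0],"roll":0,"claw":-1},
    {"offset":[0.006,0,0],"roll":0,"claw":-1},
    {"offset":[0,0,0],"roll":0,"claw":-1},
    {"offset":[0,0,0],"roll":0,"claw":-1},
    {"offset":[0,0,0],"roll":0,"claw":-1}
  ]
}}

```text
clock: 15.88
tool_pos: [0.5593, 0.2865, 0.0264]
orientation: [142.8, 89.9, 43.1]
force: [-0.2, -0.2, -2.4]
opening: 0.0349
```

```bash
python3 -c "
from h import *
go(.5594,.2861,.0245,-99.7)"
```

```text
yaw -99.71 roll needed -0.01 tool off [0.0019, 0.0002, 0.0004] j6 35.4 t 15.88 pos [0.5593 0.2865 0.0264] op 0.0349 F [-0.2 -0.2 -2.4]
```

>>> {"name": "servo_tool", "arguments": {
  "motion": [
    {"offset":[0.002,0,0],"roll":0,"claw":-1},
    {"offset":[0,0,0],"roll":0,"claw":-1},
    {"offset":[0,0,0],"roll":0,"claw":0.1},
    {"offset":[0,0,0],"roll":0,"claw":0.1},
    {"offset":[0,0,0],"roll":0,"claw":0.1},
    {"offset":[-0.02,0,0],"roll":0,"claw":0.1},
    {"offset":[-0.04,0,0],"roll":0,"claw":0.1},
    {"offset":[-0.05,0,0],"roll":0,"claw":0.1},
    {"offset":[-0.05,0,0],"roll":0,"claw":0.5},
    {"offset":[0,0,0],"roll":0,"claw":1}
  ]
}}

```text
clock: 17.12
tool_pos: [0.5611, 0.2877, 0.1887]
orientation: [136.9, 89.5, 37.2]
force: [0.4, -0.9, -0.8]
opening: 0.0629
```

```bash
python3 -c "
from h import *
snap('wrist','w6.png')
go(.45,-.1065,.18,-99.7)"
```

```text
yaw -99.7 roll needed -0.0 tool off [0.0059, -0.0419, 0.4063] j6 35.4 t 17.18 pos [0.5597 0.2869 0.1859] op 0.0667 F [-0.1  0.2 -2.1]
```

View pics/w6.png

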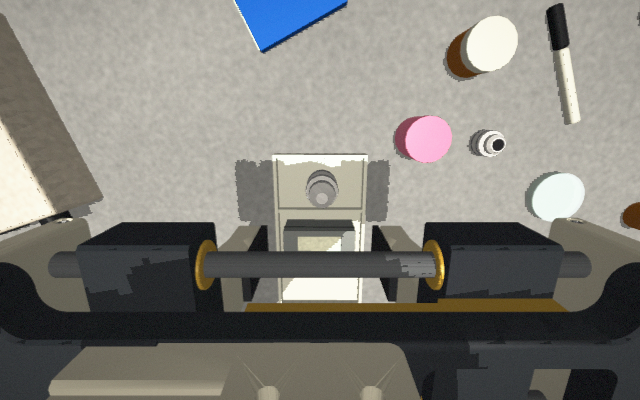

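The tall objective stands in the far compartment at (321,188). Next is the dropper bottle.

>>> {"name": "servo_tool", "arguments": {
  "motion": [
    {"offset":[0.004,0,0.03],"roll":0,"claw":1},
    {"offset":[0,-0.005,0.045],"roll":0,"claw":1},
    {"offset":[0,-0.005,0.045],"roll":0,"claw":1},
    {"offset":[0,-0.005,0.045],"roll":0,"claw":1},
    {"offset":[0,-0.005,0.045],"roll":0,"claw":1},
    {"offset":[0,-0.005,0.045],"roll":0,"claw":1},
    {"offset":[0,-0.005,0.045],"roll":0,"claw":1},
    {"offset":[0,-0.005,0.045],"roll":0,"claw":1},
    {"offset":[0,-0.005,0.04],"roll":0,"claw":1},
    {"offset":[0,-0.002,0.021],"roll":0,"claw":1},
    {"offset":[0,0,0],"roll":0,"claw":1},
    {"offset":[0,0,0],"roll":0,"claw":1}
  ]
}}

```text
clock: 18.68
tool_pos: [0.4489, -0.1067, 0.179]
orientation: [-76.0, 89.9, -175.7]
force: [0.2, -0.3, -0.6]
opening: 0.0877
```

```bash
python3 -c "
from h import *
snap('wrist','w7.png')
go(.45,-.1065,.024,-99.7)"
```

```text
yaw -99.69 roll needed 0.01 tool off [0.1551, 0.0009, -0.0001] j6 69.1 t 18.73 pos [ 0.4491 -0.1065  0.1791] op 0.0876 F [ 0.3 -0.   0.5]
```

View pics/w7.png

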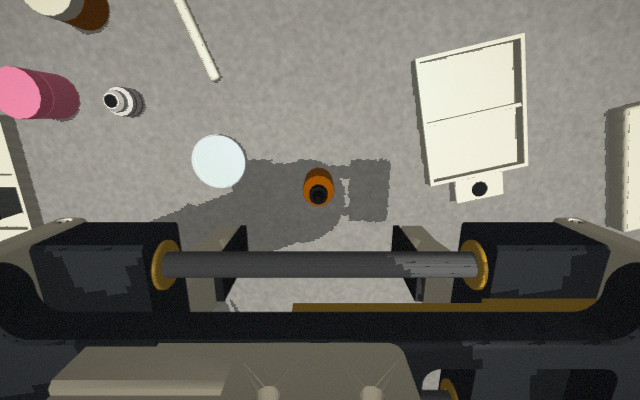

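The bottle is at (318,188), centred between the fingers.

>>> {"name": "servo_tool", "arguments": {
  "motion": [
    {"offset":[0.04,0,0],"roll":0,"claw":1},
    {"offset":[0.04,0,0],"roll":0,"claw":1},
    {"offset":[0.035,0,0],"roll":0,"claw":1},
    {"offset":[0.028,0,0],"roll":0,"claw":1},
    {"offset":[0.012,0,0],"roll":0,"claw":1},
    {"offset":[0,0,0],"roll":0,"claw":0.5},
    {"offset":[0,0,0],"roll":0,"claw":-1},
    {"offset":[0,0,0],"roll":0,"claw":-1},
    {"offset":[0,0,0],"roll":0,"claw":-1},
    {"offset":[0,0,0],"roll":0,"claw":-1},
    {"offset":[0,0,0],"roll":0,"claw":-1},
    {"offset":[0,0,0],"roll":0,"claw":-1}
  ]
}}

```text
clock: 20.23
tool_pos: [0.4492, -0.1069, 0.0247]
orientation: [94.9, 90.0, -4.8]
force: [0.3, 0.5, 2.8]
opening: 0.0332
```

```bash
python3 -c "
from h import *
go(.4254,.309,.155,-99.7)"
```

```text
yaw -99.7 roll needed -0.0 tool off [-0.1303, -0.0936, -0.406] j6 69.1 t 20.23 pos [ 0.4492 -0.1069  0.0247] op 0.0332 F [0.3 0.5 2.8]
```

>>> {"name": "servo_tool", "arguments": {
  "motion": [
    {"offset":[-0.03,0,0],"roll":0,"claw":-1},
    {"offset":[-0.05,0,0],"roll":0,"claw":-1},
    {"offset":[-0.05,0,0],"roll":0,"claw":-1},
    {"offset":[0,-0.005,-0.02],"roll":0,"claw":-1},
    {"offset":[0,-0.009,-0.04],"roll":0,"claw":-1},
    {"offset":[0,-0.01,-0.045],"roll":0,"claw":-1},
    {"offset":[0,-0.01,-0.045],"roll":0,"claw":-1},
    {"offset":[0,-0.01,-0.045],"roll":0,"claw":-1},
    {"offset":[0,-0.01,-0.045],"roll":0,"claw":-1},
    {"offset":[0,-0.01,-0.045],"roll":0,"claw":-1},
    {"offset":[0,-0.01,-0.04],"roll":0,"claw":-1},
    {"offset":[0,-0.01,-0.03],"roll":0,"claw":-1}
  ]
}}

```text
clock: 21.72
tool_pos: [0.4257, 0.2588, 0.1543]
orientation: [-35.5, 90.0, -135.1]
force: [0.4, -0.6, -0.4]
opening: 0.0328
```

>>> {"name": "servo_tool", "arguments": {
  "motion": [
    {"offset":[0,-0.006,-0.03],"roll":0,"claw":-1},
    {"offset":[0,-0.004,-0.021],"roll":0,"claw":-1},
    {"offset":[0,0,0],"roll":0,"claw":-1},
    {"offset":[0,0,0],"roll":0,"claw":-1},
    {"offset":[0,0,0],"roll":0,"claw":-1}
  ]
}}

```text
clock: 22.35
tool_pos: [0.4249, 0.3083, 0.1546]
orientation: [-37.6, 90.0, -137.4]
force: [0.2, -0.4, -0.8]
opening: 0.0333
```

```bash
python3 -c "
from h import *
go(.4254,.309,.0295,-99.7)
snap('wrist','w8.png')"
```

```text
yaw -99.75 roll needed -0.05 tool off [0.1251, 0.0004, -0.0007] j6 22.9 t 22.35 pos [0.4249 0.3083 0.1546] op 0.0333 F [ 0.2 -0.4 -0.8]
```

View pics/w8.png

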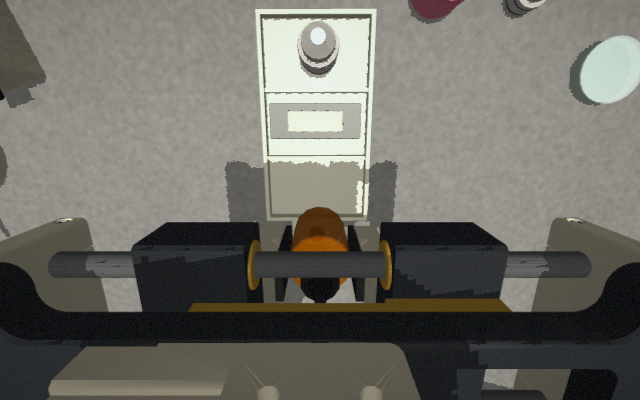

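Tray three shows the tall objective at (318,45) and the box at (315,120), both upright. The bottle hangs over the tab compartment.

>>> {"name": "servo_tool", "arguments": {
  "motion": [
    {"offset":[0.03,0,0],"roll":0,"claw":-1},
    {"offset":[0.04,0,0],"roll":0,"claw":-1},
    {"offset":[0.03,0,0],"roll":0,"claw":-1},
    {"offset":[0.016,0,0],"roll":0,"claw":-1},
    {"offset":[0.008,0,0],"roll":0,"claw":-1},
    {"offset":[0,0,0],"roll":0,"claw":-1},
    {"offset":[0,0,0],"roll":0,"claw":-1},
    {"offset":[0,0,0],"roll":0,"claw":-1}
  ]
}}

```text
clock: 23.4
tool_pos: [0.4252, 0.3096, 0.0313]
orientation: [153.8, 89.9, 54.1]
force: [0.2, 0.3, -0.7]
opening: 0.0331
```

```bash
python3 -c "
from h import *
go(.4254,.309,.0292,-99.7)"
```

```text
yaw -99.7 roll needed 0.0 tool off [0.0021, 0.0003, 0.0005] j6 22.8 t 23.4 pos [0.4252 0.3096 0.0313] op 0.0331 F [ 0.2  0.3 -0.7]
```

>>> {"name": "servo_tool", "arguments": {
  "motion": [
    {"offset":[0.002,0,0],"roll":0,"claw":-1},
    {"offset":[0,0,0],"roll":0,"claw":-1},
    {"offset":[0,0,0],"roll":0,"claw":0.1},
    {"offset":[0,0,0],"roll":0,"claw":0.1},
    {"offset":[0,0,0],"roll":0,"claw":0.1},
    {"offset":[-0.02,0,0],"roll":0,"claw":0.1},
    {"offset":[-0.04,0,0],"roll":0,"claw":0.1},
    {"offset":[-0.05,0,0],"roll":0,"claw":0.1},
    {"offset":[-0.05,0,0],"roll":0,"claw":0.5},
    {"offset":[0,0,0],"roll":0,"claw":1}
  ]
}}

```text
clock: 24.65
tool_pos: [0.4265, 0.311, 0.1929]
orientation: [150.1, 89.5, 50.5]
force: [-0.3, -0.1, -0.5]
opening: 0.0626
```

```bash
python3 -c "
from h import *
snap('wrist','w9.png')
go(.575,.086,.18,-87.5)"
```

```text
yaw -99.71 roll needed -12.21 tool off [0.0104, 0.1397, 0.2302] j6 22.8 t 24.7 pos [0.4254 0.3099 0.1904] op 0.0664 F [-0.2  0.8 -0.2]
```

View pics/w9.png

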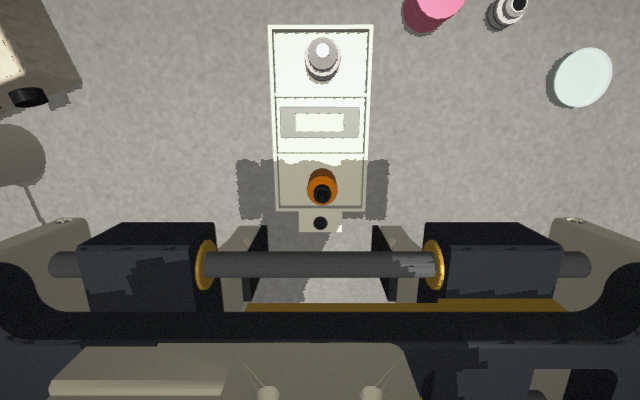

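Tray three is filled: bottle at (321,187), box, tall objective, all upright. Next is the short objective. The pink jar is close by, so I'll approach with the jaws only about 50 mm open.

>>> {"name": "servo_tool", "arguments": {
  "motion": [
    {"offset":[0,0,0],"roll":-6.2,"claw":0.15},
    {"offset":[0,0,0],"roll":-6,"claw":0.15},
    {"offset":[0,0.02,0.03],"roll":0,"claw":0.15},
    {"offset":[0,0.025,0.04],"roll":0,"claw":0.15},
    {"offset":[0,0.025,0.04],"roll":0,"claw":0.15},
    {"offset":[0,0.025,0.04],"roll":0,"claw":0.15},
    {"offset":[0,0.025,0.04],"roll":0,"claw":0.15},
    {"offset":[0,0.02,0.04],"roll":0,"claw":0.15},
    {"offset":[0,0,0],"roll":0,"claw":0.15},
    {"offset":[0,0,0],"roll":0,"claw":0.15},
    {"offset":[0,0,0],"roll":0,"claw":0.15}
  ]
}}

```text
clock: 26.08
tool_pos: [0.5742, 0.0861, 0.1881]
orientation: [-79.1, 90.0, -166.6]
force: [0.2, 0.3, -0.7]
opening: 0.0502
```

```bash
python3 -c "
from h import *
snap('wrist','w10.png')
go(.575,.086,.005,-87.5)"
```

```text
yaw -87.43 roll needed 0.07 tool off [0.1833, 0.0007, 0.0003] j6 64.7 t 26.12 pos [0.5743 0.0863 0.1883] op 0.0506 F [0.4 0.7 0.1]
```

View pics/w10.png

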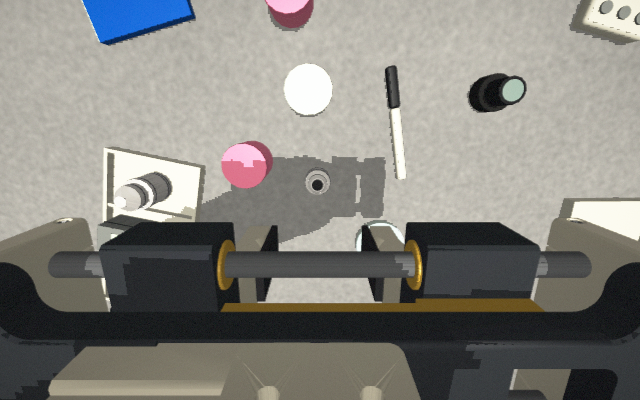

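The short objective is at (317,182), centred, and the pink jar at (247,163) clears the fingers.

>>> {"name": "servo_tool", "arguments": {
  "motion": [
    {"offset":[0.04,0,0],"roll":0,"claw":0.15},
    {"offset":[0.04,0,0],"roll":0,"claw":0.15},
    {"offset":[0.04,0,0],"roll":0,"claw":0.15},
    {"offset":[0.035,0,0],"roll":0,"claw":0.15},
    {"offset":[0.018,0,0],"roll":0,"claw":0.15},
    {"offset":[0.008,0,0],"roll":0,"claw":0.15},
    {"offset":[0,0,0],"roll":0,"claw":0.15},
    {"offset":[0,0,0],"roll":0,"claw":-1},
    {"offset":[0,0,0],"roll":0,"claw":-1},
    {"offset":[0,0,0],"roll":0,"claw":-1},
    {"offset":[0,0,0],"roll":0,"claw":-1},
    {"offset":[0,0,0],"roll":0,"claw":-1}
  ]
}}

```text
clock: 27.62
tool_pos: [0.5753, 0.0857, 0.0083]
orientation: [108.9, 89.9, 21.4]
force: [-1.1, 1.5, 6.2]
opening: 0.0288
```

```bash
python3 -c "
from h import *
go(.4631,-.2902,.13,-87.5)"
```

```text
yaw -87.49 roll needed 0.01 tool off [-0.1217, -0.1285, 0.3707] j6 64.8 t 27.62 pos [0.5753 0.0857 0.0083] op 0.0288 F [-1.1  1.5  6.2]
```

>>> {"name": "servo_tool", "arguments": {
  "motion": [
    {"offset":[-0.03,0,0],"roll":0,"claw":-1},
    {"offset":[-0.05,0,0],"roll":0,"claw":-1},
    {"offset":[-0.04,0,0],"roll":0,"claw":-1},
    {"offset":[0,-0.008,0.02],"roll":0,"claw":-1},
    {"offset":[0,-0.014,0.04],"roll":0,"claw":-1},
    {"offset":[0,-0.015,0.045],"roll":0,"claw":-1},
    {"offset":[0,-0.015,0.045],"roll":0,"claw":-1},
    {"offset":[0,-0.015,0.045],"roll":0,"claw":-1},
    {"offset":[0,-0.015,0.045],"roll":0,"claw":-1},
    {"offset":[0,-0.015,0.045],"roll":0,"claw":-1},
    {"offset":[0,-0.015,0.04],"roll":0,"claw":-1},
    {"offset":[0,-0.01,0.03],"roll":0,"claw":-1}
  ]
}}

```text
clock: 29.12
tool_pos: [0.4662, -0.2761, 0.1264]
orientation: [-111.5, 89.9, 160.9]
force: [1.1, 0.9, -0.6]
opening: 0.0284
```

>>> {"name": "servo_tool", "arguments": {
  "motion": [
    {"offset":[0,-0.006,0.016],"roll":0,"claw":-1},
    {"offset":[0,0,0],"roll":0,"claw":-1},
    {"offset":[0,0,0],"roll":0,"claw":-1},
    {"offset":[0,0,0],"roll":0,"claw":-1}
  ]
}}

```text
clock: 29.62
tool_pos: [0.4633, -0.29, 0.1275]
orientation: [180.0, 90.0, 92.5]
force: [-0.8, -0.0, -0.7]
opening: 0.0282
```

```bash
python3 -c "
from h import *
go(.4631,-.2902,.0133,-87.5)
snap('wrist','w11.png')"
```

```text
yaw -87.44 roll needed 0.06 tool off [0.1142, -0.0002, 0.0002] j6 104.1 t 29.62 pos [ 0.4633 -0.29    0.1275] op 0.0282 F [-0.8 -0.  -0.7]
```

View pics/w11.png

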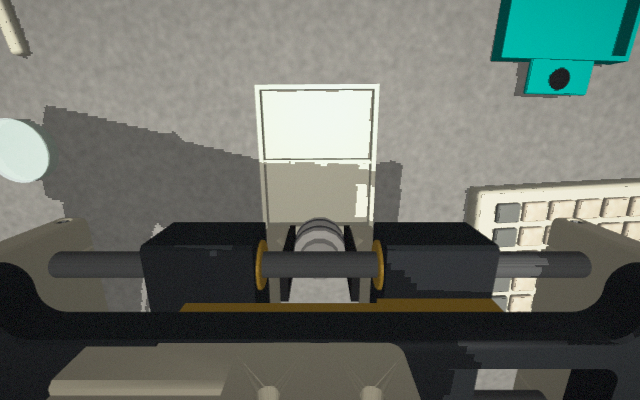

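>>> {"name": "servo_tool", "arguments": {
  "motion": [
    {"offset":[0.03,0,0],"roll":0,"claw":-1},
    {"offset":[0.035,0,0],"roll":0,"claw":-1},
    {"offset":[0.025,0,0],"roll":0,"claw":-1},
    {"offset":[0.016,0,0],"roll":0,"claw":-1},
    {"offset":[0.008,0,0],"roll":0,"claw":-1},
    {"offset":[0,0,0],"roll":0,"claw":-1},
    {"offset":[0,0,0],"roll":0,"claw":-1},
    {"offset":[0,0,0],"roll":0,"claw":-1}
  ]
}}

```text
clock: 30.68
tool_pos: [0.4635, -0.2909, 0.0143]
orientation: [74.6, 89.9, -13.0]
force: [-1.0, -0.2, -0.0]
opening: 0.0286
```

```bash
python3 -c "
from h import *
go(.4631,-.2902,.0128,-87.5)"
```

```text
yaw -87.51 roll needed -0.01 tool off [0.0015, -0.0004, -0.0007] j6 104.1 t 30.68 pos [ 0.4635 -0.2909  0.0143] op 0.0286 F [-1.  -0.2 -0. ]
```

>>> {"name": "servo_tool", "arguments": {
  "motion": [
    {"offset":[0.0015,0,0],"roll":0,"claw":-1},
    {"offset":[0,0,0],"roll":0,"claw":-1},
    {"offset":[0,0,0],"roll":0,"claw":0},
    {"offset":[0,0,0],"roll":0,"claw":0},
    {"offset":[0,0,0],"roll":0,"claw":0},
    {"offset":[-0.02,0,0],"roll":0,"claw":0},
    {"offset":[-0.04,0,0],"roll":0,"claw":0},
    {"offset":[-0.05,0,0],"roll":0,"claw":0.1},
    {"offset":[-0.05,0,0],"roll":0,"claw":0.5},
    {"offset":[0,0,0],"roll":0,"claw":1},
    {"offset":[0,0,0],"roll":0,"claw":1}
  ]
}}

```text
clock: 32.05
tool_pos: [0.4626, -0.2905, 0.1717]
orientation: [176.8, 90.0, 89.3]
force: [-0.4, 0.6, -0.4]
opening: 0.073
```

```bash
python3 -c "
from h import *
snap('wrist','w12.png')
go(.684,-.103,.17,-87.5)"
```

```text
yaw -87.52 roll needed -0.02 tool off [0.001, 0.2297, -0.1776] j6 104.1 t 32.1 pos [ 0.4622 -0.2904  0.171 ] op 0.0767 F [-0.  -0.2 -0. ]
```

View pics/w12.png

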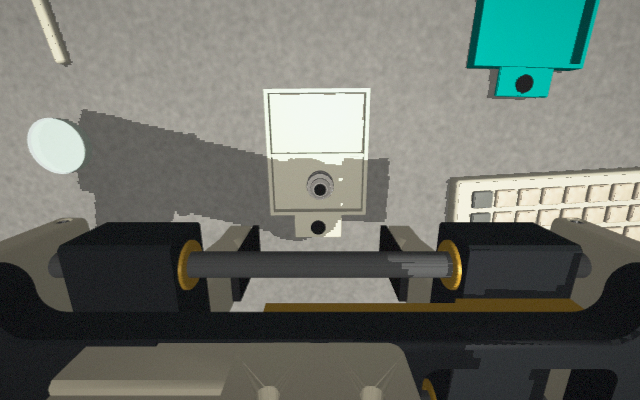

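The short objective stands in the tab compartment of tray two, at (319,185). Now the eyepiece.

>>> {"name": "servo_tool", "arguments": {
  "motion": [
    {"offset":[0,0.03,-0.02],"roll":0,"claw":1},
    {"offset":[0,0.04,-0.032],"roll":0,"claw":1},
    {"offset":[0,0.04,-0.032],"roll":0,"claw":1},
    {"offset":[0,0.04,-0.032],"roll":0,"claw":1},
    {"offset":[0,0.04,-0.032],"roll":0,"claw":0.5},
    {"offset":[0,0.04,-0.03],"roll":0,"claw":0.5},
    {"offset":[0,0,0],"roll":0,"claw":0.5},
    {"offset":[0,0,0],"roll":0,"claw":0.5},
    {"offset":[0,0,0],"roll":0,"claw":0.5}
  ]
}}

```text
clock: 33.22
tool_pos: [0.6841, -0.1037, 0.1715]
orientation: [-88.0, 89.9, -175.5]
force: [-0.2, 0.6, 1.5]
opening: 0.0661
```

```bash
python3 -c "
from h import *
snap('wrist','w13.png')
go(.684,-.103,.0265,-87.5)"
```

```text
yaw -87.56 roll needed -0.06 tool off [0.1454, -0.0002, -0.0008] j6 85.0 t 33.27 pos [ 0.6843 -0.1038  0.1719] op 0.0656 F [-1.  -0.5 -0.3]
```

View pics/w13.png

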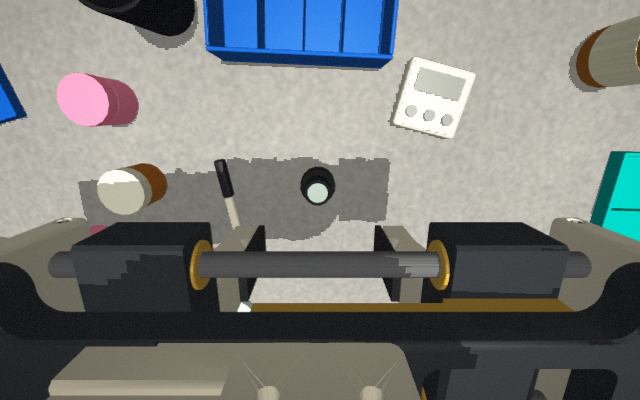

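>>> {"name": "servo_tool", "arguments": {
  "motion": [
    {"offset":[0.04,0,0],"roll":0,"claw":0.5},
    {"offset":[0.04,0,0],"roll":0,"claw":0.5},
    {"offset":[0.035,0,0],"roll":0,"claw":0.5},
    {"offset":[0.02,0,0],"roll":0,"claw":0.5},
    {"offset":[0.01,0,0],"roll":0,"claw":0.5},
    {"offset":[0,0,0],"roll":0,"claw":0.5},
    {"offset":[0,0,0],"roll":0,"claw":-1},
    {"offset":[0,0,0],"roll":0,"claw":-1},
    {"offset":[0,0,0],"roll":0,"claw":-1},
    {"offset":[0,0,0],"roll":0,"claw":-1},
    {"offset":[0,0,0],"roll":0,"claw":-1},
    {"offset":[0,0,0],"roll":0,"claw":-1}
  ]
}}

```text
clock: 34.78
tool_pos: [0.6852, -0.1029, 0.0273]
orientation: [85.5, 90.0, -2.0]
force: [-0.3, 0.8, 1.9]
opening: 0.0276
```

```bash
python3 -c "
from h import *
go(.5311,-.2872,.137,-87.5)"
```

```text
yaw -87.5 roll needed 0.0 tool off [-0.1097, -0.162, 0.1774] j6 85.0 t 34.77 pos [ 0.6852 -0.1029  0.0273] op 0.0276 F [-0.3  0.8  1.9]
```

>>> {"name": "servo_tool", "arguments": {
  "motion": [
    {"offset":[-0.02,0,0],"roll":0,"claw":-1},
    {"offset":[-0.04,0,0],"roll":0,"claw":-1},
    {"offset":[-0.05,0,0],"roll":0,"claw":-1},
    {"offset":[0,-0.02,0.02],"roll":0,"claw":-1},
    {"offset":[0,-0.03,0.033],"roll":0,"claw":-1},
    {"offset":[0,-0.03,0.033],"roll":0,"claw":-1},
    {"offset":[0,-0.03,0.033],"roll":0,"claw":-1},
    {"offset":[0,-0.03,0.033],"roll":0,"claw":-1},
    {"offset":[0,-0.022,0.025],"roll":0,"claw":-1},
    {"offset":[0,0,0],"roll":0,"claw":-1},
    {"offset":[0,0,0],"roll":0,"claw":-1},
    {"offset":[0,0,0],"roll":0,"claw":-1}
  ]
}}

```text
clock: 36.28
tool_pos: [0.5316, -0.2862, 0.1374]
orientation: [78.1, 90.0, -9.3]
force: [0.5, 0.4, -1.3]
opening: 0.0273
```

```bash
python3 -c "
from h import *
go(.5311,-.2872,.0323,-87.5)
snap('wrist','w14.png')"
```

```text
yaw -87.46 roll needed 0.04 tool off [0.1051, -0.0005, 0.001] j6 102.3 t 36.27 pos [ 0.5316 -0.2862  0.1374] op 0.0273 F [ 0.5  0.4 -1.3]
```

View pics/w14.png

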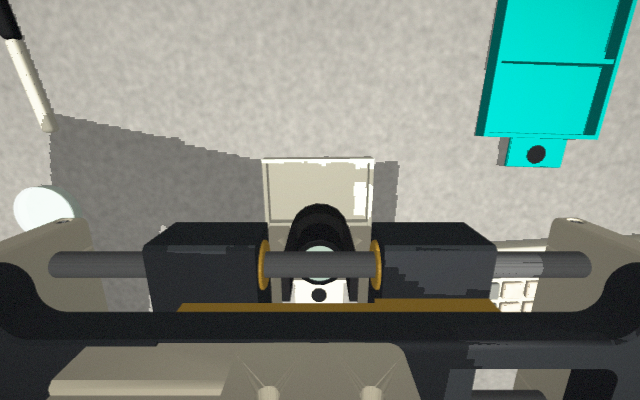

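>>> {"name": "servo_tool", "arguments": {
  "motion": [
    {"offset":[0.03,0,0],"roll":0,"claw":-1},
    {"offset":[0.03,0,0],"roll":0,"claw":-1},
    {"offset":[0.022,0,0],"roll":0,"claw":-1},
    {"offset":[0.015,0,0],"roll":0,"claw":-1},
    {"offset":[0.008,0,0],"roll":0,"claw":-1},
    {"offset":[0,0,0],"roll":0,"claw":-1},
    {"offset":[0,0,0],"roll":0,"claw":-1},
    {"offset":[0,0,0],"roll":0,"claw":-1}
  ]
}}

```text
clock: 37.33
tool_pos: [0.5312, -0.2869, 0.0327]
orientation: [75.6, 89.9, -11.9]
force: [-0.2, 0.3, -0.5]
opening: 0.0271
```

```bash
python3 -c "
from h import *
go(.5311,-.2872,.0318,-87.5)"
```

```text
yaw -87.51 roll needed -0.01 tool off [0.0009, -0.0002, 0.0003] j6 102.3 t 37.33 pos [ 0.5312 -0.2869  0.0327] op 0.0271 F [-0.2  0.3 -0.5]
```

>>> {"name": "servo_tool", "arguments": {
  "motion": [
    {"offset":[0.001,0,0],"roll":0,"claw":-1},
    {"offset":[0,0,0],"roll":0,"claw":-1},
    {"offset":[0,0,0],"roll":0,"claw":0},
    {"offset":[0,0,0],"roll":0,"claw":0},
    {"offset":[0,0,0],"roll":0,"claw":0},
    {"offset":[-0.02,0,0],"roll":0,"claw":0},
    {"offset":[-0.04,0,0],"roll":0,"claw":0},
    {"offset":[-0.05,0,0],"roll":0,"claw":0},
    {"offset":[-0.05,0,0],"roll":0,"claw":0.5},
    {"offset":[0,0.05,0],"roll":0,"claw":0.5},
    {"offset":[0,0.05,-0.03],"roll":0,"claw":0.5},
    {"offset":[0,0,0],"roll":0,"claw":0.5}
  ]
}}

```text
clock: 38.83
tool_pos: [0.632, -0.2506, 0.1901]
orientation: [-126.8, 90.0, 145.9]
force: [-0.7, 0.3, -0.4]
opening: 0.0652
```

>>> {"name": "servo_tool", "arguments": {
  "motion": [
    {"offset":[0,0.04,-0.05],"roll":0,"claw":0.5},
    {"offset":[0,0.03,-0.05],"roll":0,"claw":0.5},
    {"offset":[0,0,-0.05],"roll":0,"claw":0.5},
    {"offset":[0,0,-0.05],"roll":0,"claw":0.5},
    {"offset":[0,0,0],"roll":0,"claw":0.5},
    {"offset":[0,0,0],"roll":0,"claw":0.5},
    {"offset":[0,0,0],"roll":0,"claw":0.5}
  ]
}}

```text
clock: 39.7
tool_pos: [0.6896, -0.0521, 0.1911]
orientation: [-56.9, 90.0, -144.5]
force: [-0.4, -0.0, 0.4]
opening: 0.066
```

```bash
python3 - <<'E'
from h import *
go(.6,-.1,.2,-87.5)
a=snap('top')['frame'];b=snap('scene')['frame']
cv2.imwrite('pics/t9.png',cv2.resize(a[125:285,165:415],None,fx=3.2,fy=3.2,interpolation=cv2.INTER_CUBIC))
cv2.imwrite('pics/s9.png',cv2.resize(b[100:270,190:450],None,fx=3,fy=3,interpolation=cv2.INTER_CUBIC))
s=load('top');Z=s['z_map']
H,W=Z.shape;u,v=np.meshgrid(np.arange(W),np.arange(H));K=s['mtx'];T=s['extrinsics']
P=np.stack([(u-K[0,2])/K[0,0]*Z,-(v-K[1,2])/K[1,1]*Z,-Z],-1)@T[:3,:3].T+T[:3,3]
for n,c,lo,tr,yw,r in [('bottle',(.4254,.309),.05,(.4924,.2976),-9.7,.035),('box',(.4924,.2976),.036,(.4924,.2976),-9.7,.05),('tall',(.5594,.2861),.05,(.4924,.2976),-9.7,.035),('short',(.4631,-.2902),.025,(.4971,-.2887),2.5,.035),('eye',(.5311,-.2872),.04,(.4971,-.2887),2.5,.035),('jar',(.6743,.099),.04,(.6743,.099),0,.05)]:
    m=(np.hypot(P[...,0]-c[0],P[...,1]-c[1])<r)&(P[...,2]>lo)&(P[...,2]<.12); q=P[m]
    if len(q)==0: print(n,'none');continue
    d=q.mean(0)[:2]-tr;A=np.radians(yw)
    print(n,len(q),'local mm',(1000*np.array([d@[np.cos(A),np.sin(A)],d@[-np.sin(A),np.cos(A)]])).round(1),'ztop',np.percentile(q[:,2],95).round(4))
E
```

```text
yaw -87.58 roll needed -0.08 tool off [-0.0089, -0.0916, 0.044] j6 80.6 t 39.7 pos [ 0.6896 -0.0521  0.1911] op 0.066 F [-0.4 -0.   0.4]
bottle none
box none
tall none
short 70 local mm [-33.3  -1.2] ztop 0.0414
eye 70 local mm [32.5 -0.1] ztop 0.0558
jar 200 local mm [0.3 0.3] ztop 0.0524
```

View pics/t9.png

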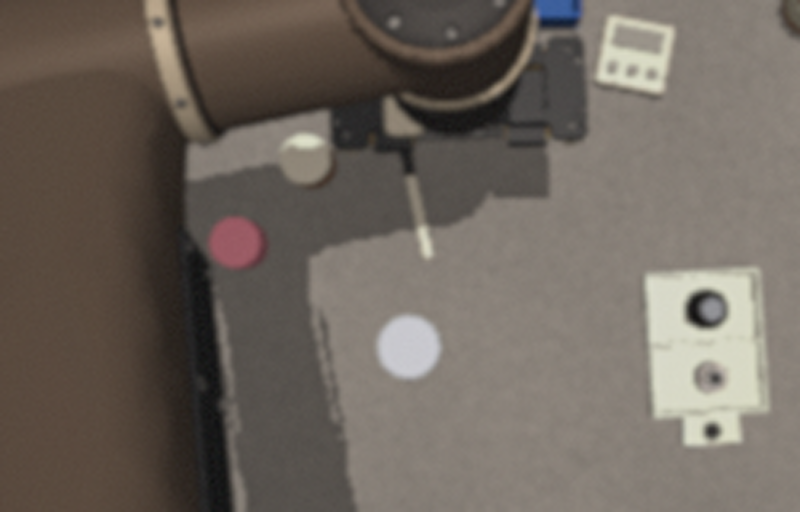

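View pics/s9.png

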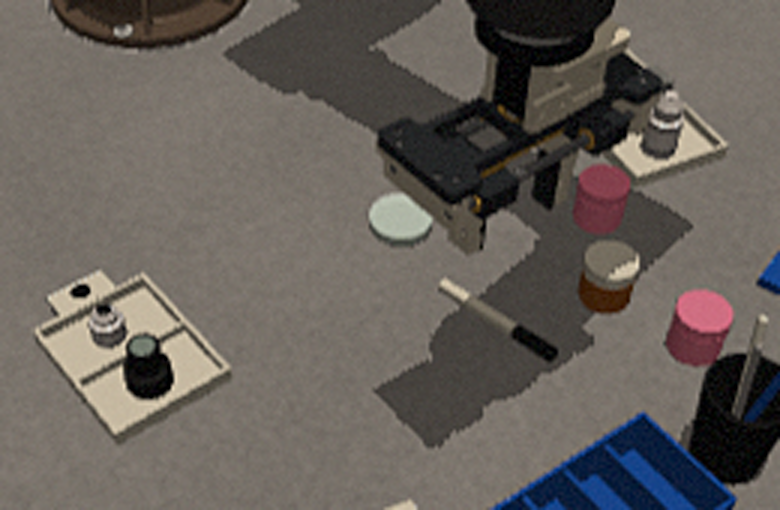

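Tray two is right: the short objective is at local (-33,-1) and the eyepiece at (32,0). The jar is where it was. The arm hides tray three from above, so I'll move aside and check it.

>>> {"name": "servo_tool", "arguments": {
  "motion": [
    {"offset":[-0.03,0,0.04],"roll":0,"claw":0.5},
    {"offset":[-0.03,0,0.05],"roll":0,"claw":0.5},
    {"offset":[0,0,0.05],"roll":0,"claw":0.5},
    {"offset":[0,0,0.05],"roll":0,"claw":0.5},
    {"offset":[0,0,0.05],"roll":0,"claw":0.5},
    {"offset":[0,-0.02,0.05],"roll":0,"claw":0.5},
    {"offset":[0,-0.03,0.05],"roll":0,"claw":0.5},
    {"offset":[0,-0.03,0.05],"roll":0,"claw":0.5},
    {"offset":[0,0,0],"roll":0,"claw":0.5},
    {"offset":[0,0,0],"roll":0,"claw":0.5},
    {"offset":[0,0,0],"roll":0,"claw":0.5}
  ]
}}

```text
clock: 41.18
tool_pos: [0.6273, -0.4433, 0.251]
orientation: [160.8, 90.0, 73.3]
force: [0.3, 0.2, -0.2]
opening: 0.0658
```

```bash
python3 - <<'E'
from h import *
a=snap('top')['frame'];b=snap('scene')['frame']
cv2.imwrite('pics/t10.png',cv2.resize(a[125:285,165:415],None,fx=3.2,fy=3.2,interpolation=cv2.INTER_CUBIC))
cv2.imwrite('pics/s10.png',cv2.resize(b[100:270,190:450],None,fx=3,fy=3,interpolation=cv2.INTER_CUBIC))
s=load('top');Z=s['z_map']
H,W=Z.shape;u,v=np.meshgrid(np.arange(W),np.arange(H));K=s['mtx'];T=s['extrinsics']
P=np.stack([(u-K[0,2])/K[0,0]*Z,-(v-K[1,2])/K[1,1]*Z,-Z],-1)@T[:3,:3].T+T[:3,3]
for n,c,lo,tr,yw,r in [('bottle',(.4254,.309),.05,(.4924,.2976),-9.7,.035),('box',(.4924,.2976),.036,(.4924,.2976),-9.7,.05),('tall',(.5594,.2861),.05,(.4924,.2976),-9.7,.035),('short',(.4631,-.2902),.025,(.4971,-.2887),2.5,.035),('eye',(.5311,-.2872),.04,(.4971,-.2887),2.5,.035),('jar',(.6743,.099),.04,(.6743,.099),0,.05)]:
    m=(np.hypot(P[...,0]-c[0],P[...,1]-c[1])<r)&(P[...,2]>lo)&(P[...,2]<.12); q=P[m]
    if len(q)==0: print(n,'none');continue
    d=q.mean(0)[:2]-tr;A=np.radians(yw)
    print(n,len(q),'local mm',(1000*np.array([d@[np.cos(A),np.sin(A)],d@[-np.sin(A),np.cos(A)]])).round(1),'ztop',np.percentile(q[:,2],95).round(4))
E
```

```text
bottle 101 local mm [-66.3  -5. ] ztop 0.0794
box 304 local mm [4.5 0.3] ztop 0.049
tall 84 local mm [67.4 -4.7] ztop 0.0763
short none
eye none
jar 202 local mm [0.4 0. ] ztop 0.0527
```

View pics/t10.png

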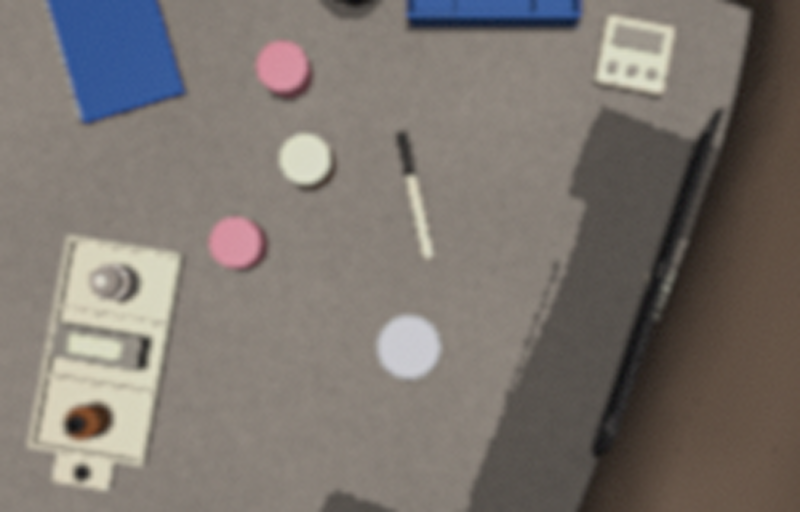

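View pics/s10.png

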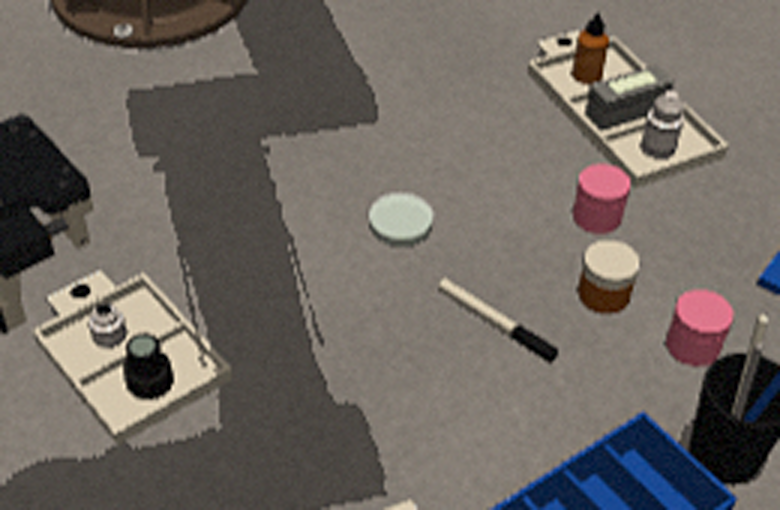

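All five things and the jar check out, and the robot is clear. Handing in.

```bash
python3 -c "
from h import *
print(ctrl.close_job())"
```

```text
the job is handed in; nothing more can be done
None
```

Both kits are packed and the job is handed in at about 41 s of the 141 s allowed. The arm was clear of everything.

- **Three-compartment tray:** last top-camera positions from the tray centre were bottle (-66, -5) mm, slide box (4.5, 0) mm and tall objective (67, -5) mm. All three are upright, with the box lying across the tray, label up.
- **Two-compartment tray:** short objective (-33, -1) mm and eyepiece (32, 0) mm, both upright. The final top view was blocked by the arm here, so these numbers come from the check just before. The last scene picture shows both still standing there.
- **Jar:** it reads within 0.5 mm of its starting place and is upright.

The box sits 4.5 mm off centre along the tray, well within the 30 mm allowed. Top heights read about 4 mm high on some things, including the jar, which was never touched. For that reason I judged that they rest on the floors from the pictures and the placing heights, not from depth alone. No check failed.

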